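# Clear the gutter and set the refill jugs back, handles to the front

## Robot

A 6-joint arm with a two-finger parallel gripper is mounted at the origin on the work surface. World frame = base frame: x ahead of the robot, y to its left, z up, the work surface at z = 0. Lengths are in m, angles in rad, forces in N, time in s.
With the tool pointing down it reaches from about 0.35 to 1 m from the base axis. Payload 7.1 kg.
Tool frame: the origin (TCP) lies between the finger pads; the fingertips stand 22 mm ahead of it and the grasp point (between the pads) lies 3 mm ahead of it; z points along the fingers, y is the line along which they close (so a half turn about z gives the same grasp; the last joint's range is limited). The gripper opens to 85 mm and grips with 20 to 120 N. Pads are 22 mm wide; open, the fingers measure 114 mm over their backs; the gripper's body (76 mm by 85 mm) begins 54 mm behind the grasp point. The pads swing forward as they close: fully open they stand 13 mm farther back than shut.
Start: joints at [-1.126, 0.423, 1.63, -0, 1.089, -0.019], TCP at [0.28, -0.559, 0.253] pointing down, gripper open.
Joint ranges: [-3, 3], [-0.9, 2.11], [0.09, 2.58], [-1.31, 4.45], [0.11, 2.69], [-2.54, 2.54]. Speed limits (rad/s): [2.39, 2.39, 3.01, 3.14, 3.14, 3.14].

## Interface

Orientations are given as a rotation vector (axis times angle).
In Python, from rig import manip gives the robot as it stands. The module is installed in compiled form; this text tells all that it offers. Calls block until the motion is done:
- manip.move_to(position, orientation): joint-space move of the TCP to a pose.
- manip.servo_line(position, orientation=None, rate=0.15): straight line of the TCP; orientation=None keeps the orientation; rate is the mean speed in m/s.
- manip.set_joints(angles): joint-space move.
- manip.command_gripper(opening, f_grip=None): finger opening in m; f_grip is the grip in N (None keeps the last); returns when the fingers have stopped.
- manip.hold(seconds).
- manip.solve_ik(position, orientation): joint angles nearest the present ones, or None.
- manip.camera(name): name is "scene" or "side" or "wrist"; returns a dict with "image" (480x640x3 uint8, red, green, blue), "fx", "fy", "cx", "cy" (pixels), "cam_to_world" (4x4, takes a point from camera to world coordinates); the wrist camera has in their place "mount" (4x4, takes a point from camera to tool coordinates, whose origin is the TCP and whose axes are the flange's). Camera axes: x right, y down, z forward; pixel columns grow to the right and rows downward; lengths in m; the calibration is good to about 2 mm. The wrist camera is an equidistant fisheye: a pixel r from the principal point sees the ray r / f radians off the axis. A picture is of the moment at which its call begins: read the wrist's pose just before it. There is no depth.
A pose or a line that the arm cannot do raises manip.IKError and nothing moves.
- manip.sign_off(): hands the job in; it is judged then, once.
Readings, each from a call of its own:
- manip.get_time(): time.
- manip.get_joint_positions(): joint angles.
- manip.get_joint_vel(): joint speeds.
- manip.get_tau(): joint torques, N m.
- manip.get_position(): TCP position.
- manip.get_ee_rot(): TCP orientation.
- manip.get_contact_force(): force on the tool from outside, world axes, zero at the start.
- manip.get_torque(): the same for the moment, N m.
- manip.get_width(): finger opening in m.
- manip.get_grip_force(): force on a finger pad.
Only numpy, scipy, OpenCV 4.12 (cv2) and the standard library are available. Lean on these libraries where they do the work, as an engineer would, in place of code of your own. Each camera call takes 0.05 s, during which the arm holds its last target. There are 200 camera calls.

## Task

First move the soap dish off the draining board onto the middle of the rubber mat; then take the hooked scraper and draw its tip slowly (about 2 cm a second) and without lifting along the gutter, close to its floor, from the closed end right to the open end, and lay the scraper back in its saddle rest. Then stand every refill jug upright in a row on the board's dark rubber strip, wholly on the strip, each with its handle pointing straight to the front, over the gutter. Leave the other things on the counter where they are.

Things in the scene. Friction and masses are not known exactly. Their poses are not given: they have to be found in the camera images.
- board: Grey draining board, fixed, 16 mm thick: x = -80 to 100, y = -155 to 155 mm from its origin (on its underside). -x edge: front, towards the robot. A straight gutter 16 mm wide, 12 mm deep (floor 4 mm above the counter) runs along y at x = -52 mm, closed by a wall at +y (from y = 145), open at y = -155 mm. A flush dark rubber strip, where jugs stand, covers x = -25 to 75, y = -145 to 145 mm.
- strip_mid (a point): Middle of the dark rubber strip, on the board's top surface (16 mm above the counter); axes as the board's.
- gutter_closed (a point): On the gutter's floor, on its centre line, at the closed (+y) end wall.
- gutter_open (a point): On the gutter's floor, on its centre line, at the open (-y) end.
- mat: Black rubber mat, 150 (x) by 130 (y) by 4 mm thick, fixed flat on the counter. Origin: centre of its underside.
- dish_mid (a point): White ceramic soap dish, an open rectangular box 95 (x) by 60 (y) by 26 mm high, walls 6 mm, 0.18 kg. The point is its centre, half-way up (13 mm above its underside). It starts standing on the board, across the gutter; it can be gripped from above over its outside across the 60 mm width.
- rest: Grey saddle rest for the scraper, fixed: base plate 110 (x) by 70 (y) by 6 mm; two open-topped saddles at x = -42 and 38 mm, 10 mm thick along x, 44 mm wide, seat 45 mm above the counter, cheeks 10 mm higher on both sides with 30 mm between them. Origin: centre of the underside.
- scraper_grip (a point): Hooked scraper, 0.08 kg, in the rest. The point is the centre of its handle, a white bar 112 (x) by 18 (y) by 22 (z) mm; a 6 mm steel pin bends down at its +x end. In the rest the handle lies along the rest's x (about the same way round, +x to +x), centre 56 mm above the counter. Grip it across the 18 mm at the middle, between the saddles.
- scraper_tip (a point): Lower end of the scraper's round 6 mm pin: 70 mm along +x and 45 mm below (-z) the handle's centre, in the scraper's axes.
- jug1_mid (a point): Refill jug 1 (2 to 4 of jugs 1-4, all alike, are present; others read None): white upright body 64 (x) by 56 (y) by 60 mm high, 0.3 kg, weight low down; round grey cap on its axis, 32 mm across, 64 to 108 mm above its underside. The point is on the axis, 54 mm above the underside. Loop handle on the -x side, reaching 62 mm from the axis. Can be carried by the cap from above.
- jug1_handle (a point): Middle of jug 1's loop handle: 57 mm along the jug's -x from its axis, 32 mm above its underside.
- jug2_mid (a point): Refill jug 2 (2 to 4 of jugs 1-4, all alike, are present; others read None): white upright body 64 (x) by 56 (y) by 60 mm high, 0.3 kg, weight low down; round grey cap on its axis, 32 mm across, 64 to 108 mm above its underside. The point is on the axis, 54 mm above the underside. Loop handle on the -x side, reaching 62 mm from the axis. Can be carried by the cap from above.
- jug2_handle (a point): Middle of jug 2's loop handle: 57 mm along the jug's -x from its axis, 32 mm above its underside.
- jug3_mid (a point): Refill jug 3 (2 to 4 of jugs 1-4, all alike, are present; others read None): white upright body 64 (x) by 56 (y) by 60 mm high, 0.3 kg, weight low down; round grey cap on its axis, 32 mm across, 64 to 108 mm above its underside. The point is on the axis, 54 mm above the underside. Loop handle on the -x side, reaching 62 mm from the axis. Can be carried by the cap from above.
- jug3_handle (a point): Middle of jug 3's loop handle: 57 mm along the jug's -x from its axis, 32 mm above its underside.
- jug4_mid (a point): Refill jug 4 (2 to 4 of jugs 1-4, all alike, are present; others read None): white upright body 64 (x) by 56 (y) by 60 mm high, 0.3 kg, weight low down; round grey cap on its axis, 32 mm across, 64 to 108 mm above its underside. The point is on the axis, 54 mm above the underside. Loop handle on the -x side, reaching 62 mm from the axis. Can be carried by the cap from above.
- jug4_handle (a point): Middle of jug 4's loop handle: 57 mm along the jug's -x from its axis, 32 mm above its underside.
- scoop: Purple plastic scoop, bowl 70 by 50 by 35 mm, handle 75 mm; a bystander, to be left where it is. Origin: centre of its underside (of its bowl).
- brush: Wooden scrubbing brush, bristles down, 110 by 45 by 38 mm; a bystander, to be left where it is. Origin: centre of its underside.
- starch: Aluminium spray can, 52 mm across, 150 mm tall; a bystander, to be left where it is. Origin: centre of its underside.
- peg: Wooden clothes peg, 75 by 10 by 12 mm, lying flat; a bystander, to be left where it is. Origin: centre of its underside.
Not all that is in view belongs to the job. What is shaped like the part that bears jug2_mid but blue is not meant.

How it is judged:
By the outcome, as a careful person would: the job done as asked, in the order asked, and still so for the second after the job is handed in, with the robot touching nothing.
Of jug1, jug2, jug3, jug4 only 2 to 4 are there at a start; the rules pass over those that are not, and their reading is None.
At some moment in a run one of jug1, jug2, jug3, jug4 may be knocked a few centimetres aside while the robot is not near it.
It also fails if it takes over 210 s, if anything falls off the work surface, if the arm or the gripper's body presses on something with over 40 N, if the wrist force passes 120 N, or if a joint passes its speed limit or range.

## Working session

There is one attempt and no reset: what is moved stays moved. The work goes in short steps, each a Python script; the robot and the scene stay as the last script left them, time stands still between calls to the robot, and variables do not carry over. Pictures are saved under pics/ and viewed, at most 14 in all, crops included, and the job is handed in when it is done.

```bash
mkdir -p pics
python3 - <<'E'
from rig import manip
import cv2,numpy as np
np.set_printoptions(precision=4,suppress=True)
for n in ["scene","side","wrist"]:
    c=manip.camera(n); cv2.imwrite(f"pics/{n}0.png",c["image"][:,:,::-1])
    print(n,c["fx"],c["fy"],c["cx"],c["cy"]); print(c.get("cam_to_world",c.get("mount")))
print(manip.get_ee_rot(),manip.get_position(),manip.get_width(),manip.get_time())
E
```

```text
scene 449.4009113097719 449.4009113097719 320.5065279543744 247.43885643434643
[[ 0.5441  0.6341 -0.5494  1.1954]
 [ 0.8388 -0.3966  0.3729 -0.4321]
 [ 0.0186 -0.6638 -0.7477  0.9568]
 [ 0.      0.      0.      1.    ]]
side 564.490009558551 564.490009558551 324.4266871158533 239.1004766987604
[[-0.9998  0.0135  0.0165  0.4987]
 [-0.008   0.4822 -0.876   1.1173]
 [-0.0198 -0.876  -0.482   0.6675]
 [ 0.      0.      0.      1.    ]]
wrist 371.64829954431775 371.64829954431775 318.7175671404315 231.02848165589856
[[ 0.0003 -0.946  -0.3241  0.083 ]
 [ 1.      0.0001  0.0005 -0.0002]
 [-0.0005 -0.3241  0.946  -0.121 ]
 [ 0.      0.      0.      1.    ]]
[-3.0564 -0.7218  0.0004] [ 0.2795 -0.5586  0.2527] 0.08487189822085286 0.15
```

View pics/scene0.png

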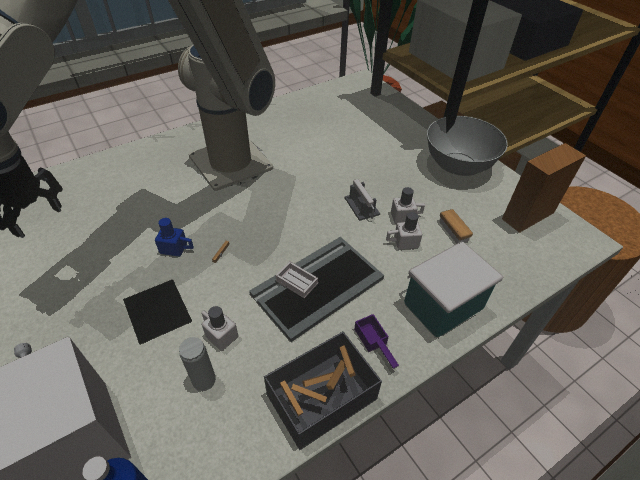

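View pics/side0.png

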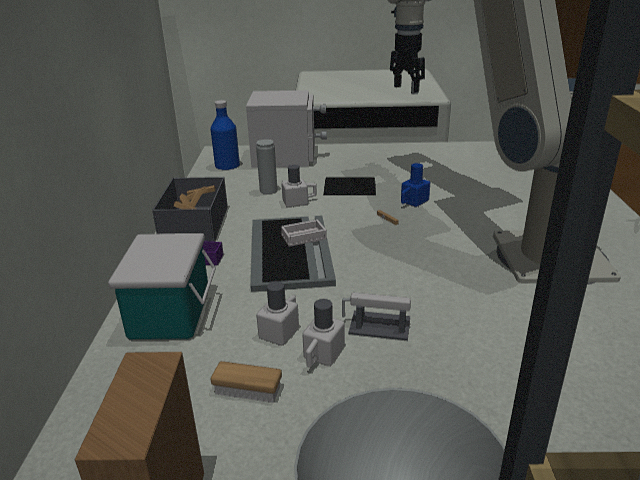

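The scene view shows three white jugs with caps near (216,315), (406,193) and (411,223), and a blue look-alike at (170,238) that is not meant. The board is around (315,287), the dish at (297,280), the scraper in its rest at (362,197) and the mat at (157,311). I'll confirm these in enlarged crops.

Run:
```python
import cv2
a=cv2.imread("pics/scene0.png")
cv2.imwrite("pics/c1.png",cv2.convertScaleAbs(cv2.resize(a[225:365,110:310],None,fx=4,fy=4,interpolation=cv2.INTER_CUBIC),alpha=1.3))
cv2.imwrite("pics/c2.png",cv2.convertScaleAbs(cv2.resize(a[170:345,240:440],None,fx=4,fy=4,interpolation=cv2.INTER_CUBIC)[:600],alpha=1.3))
b=cv2.imread("pics/side0.png")
cv2.imwrite("pics/c3.png",cv2.convertScaleAbs(cv2.resize(b[255:375,245:425],None,fx=4.4,fy=4.4,interpolation=cv2.INTER_CUBIC),alpha=1.2))
```

```text
(no output)
```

View pics/c1.png

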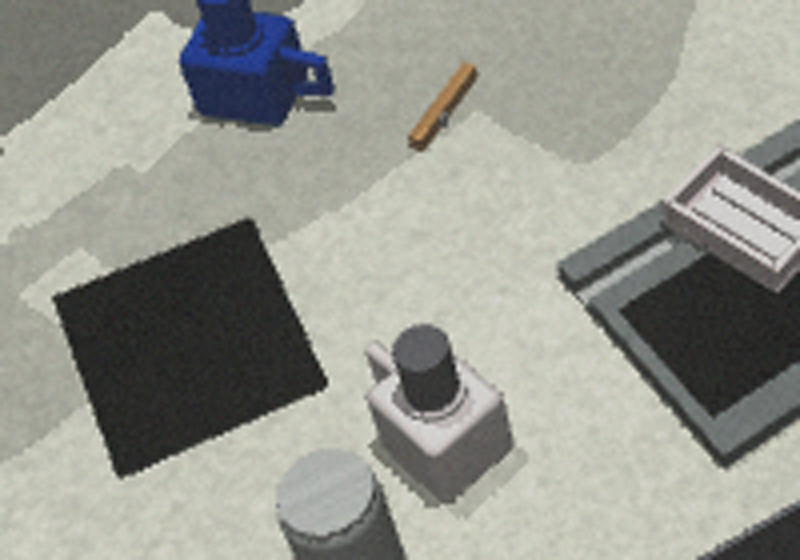

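View pics/c2.png

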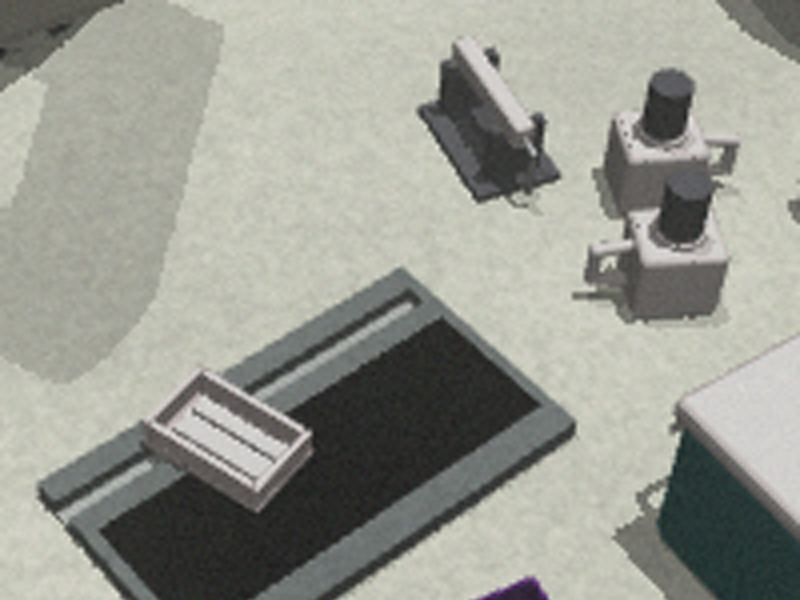

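View pics/c3.png

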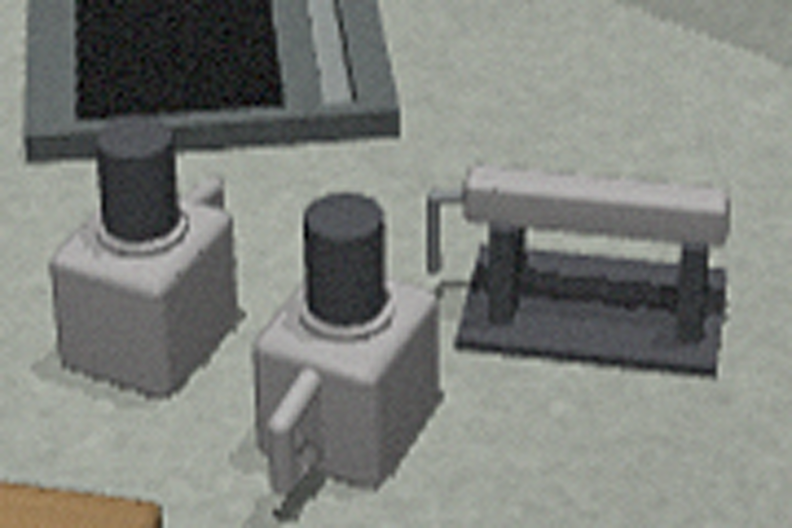

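The white jugs are A at scene (215,311), B at (407,191) with its handle towards +y, and C at (412,217) with its handle towards the front. These three fit the description, and the blue one at (170,238) is rejected on colour. Next I compute rough poses.

```bash
cat > h.py <<'E'
from rig import manip
import cv2,numpy as np
from scipy.spatial.transform import Rotation as R
from scipy.optimize import least_squares
np.set_printoptions(precision=4,suppress=True)
SC=dict(f=449.4009113,c=np.array([320.50653,247.43886]),T=np.array([[0.5441,0.6341,-0.5494,1.1954],[0.8388,-0.3966,0.3729,-0.4321],[0.0186,-0.6638,-0.7477,0.9568],[0,0,0,1]]),fish=False)
SI=dict(f=564.490009558,c=np.array([324.42669,239.1004767]),T=np.array([[-0.9998,0.0135,0.0165,0.4987],[-0.008,0.4822,-0.876,1.1173],[-0.0198,-0.876,-0.482,0.6675],[0,0,0,1]]),fish=False)
def plane(C,uv,z):
    uv=np.atleast_2d(np.array(uv,float)); d=(uv-C['c'])/C['f']
    if C['fish']:
        r=np.linalg.norm(d,axis=1,keepdims=True); v=np.hstack([d/np.maximum(r,1e-9)*np.sin(r),np.cos(r)])
    else: v=np.hstack([d,np.ones((len(d),1))])
    v=v@C['T'][:3,:3].T; o=C['T'][:3,3]
    return o+v*((z-o[2])/v[:,2])[:,None]
def proj(C,P):
    p=(np.atleast_2d(P)-C['T'][:3,3])@C['T'][:3,:3]
    if not C['fish']: return p[:,:2]/p[:,2:]*C['f']+C['c']
    r=np.linalg.norm(p[:,:2],axis=1); th=np.arctan2(r,p[:,2]); return p[:,:2]/r[:,None]*th[:,None]*C['f']+C['c']
def wrist(name):
    T=np.eye(4); T[:3,3]=manip.get_position(); T[:3,:3]=R.from_rotvec(manip.get_ee_rot()).as_matrix()
    c=manip.camera("wrist"); cv2.imwrite(f"pics/{name}.png",c["image"][:,:,::-1])
    C=dict(f=c["fx"],c=np.array([c["cx"],c["cy"]]),T=T@c["mount"],fish=True); np.save(f"pics/{name}.npy",C,allow_pickle=True); return C,c["image"][:,:,::-1].copy()
def loadC(name): return np.load(f"pics/{name}.npy",allow_pickle=True).item()
def fit(Pl,Pw):
    "pose (x,y,yaw) taking local 2-D points to world 2-D points; rms"
    Pl=np.array(Pl,float);Pw=np.array(Pw)[:,:2]
    a=Pl-Pl.mean(0);b=Pw-Pw.mean(0)
    y=np.arctan2((a[:,0]*b[:,1]-a[:,1]*b[:,0]).sum(),(a*b).sum()); r=np.array([[np.cos(y),-np.sin(y)],[np.sin(y),np.cos(y)]])
    t=Pw.mean(0)-r@Pl.mean(0); return np.r_[t,y],np.sqrt(((Pl@r.T+t-Pw)**2).sum(1).mean())
def down(yaw):
    "tool pointing down, tool x at yaw, closing line (y) at yaw-90"
    return (R.from_euler('z',yaw)*R.from_euler('x',np.pi)).as_rotvec()
def W(p,xy):
    c,s=np.cos(p[2]),np.sin(p[2]); return np.array([p[0]+c*xy[0]-s*xy[1],p[1]+s*xy[0]+c*xy[1]])
E
python3 - <<'E'
from h import *
B=plane(SC,[(341.25,237),(383.75,276.25),(250,291.9),(291.75,339)],.016)
print("board",fit([(-.08,.155),(.1,.155),(-.08,-.155),(.1,-.155)],B)); b=fit([(-.08,.155),(.1,.155),(-.08,-.155),(.1,-.155)],B)[0]
M=plane(SC,[(123.75,299.25),(173,279.75),(191.75,320.75),(140.25,344)],.004)
print("mat",M[:,:2],M.mean(0))
for i in range(4): print(np.linalg.norm(M[i]-M[(i+1)%4]))
D=plane(SC,[(290.75,262.5),(318,279.25),(276,275.5)],.042); print("dish",D[:,:2],np.linalg.norm(D[1]-D[0]),np.linalg.norm(D[2]-D[0]))
for n,uv,h in [("A",(215,310.75),(204,315.75)),("B",(407.5,191.25),(423.25,208.75)),("C",(412.5,216.75),(388.25,237))]:
    p=plane(SC,uv,.108)[0];q=plane(SC,h,.032)[0]; print(n,p,q,np.arctan2(*(p-q)[[1,0]]),np.linalg.norm((p-q)[:2]))
print(plane(SI,[(322.95,303.4),(276.1,286.8),(294,168)],.108))
s=plane(SC,[(240+465/4,170+42/4),(240+530/4,170+125/4)],.067);print("scr",s,s.mean(0))
s=plane(SC,[(240+420/4,170+110/4),(310,213),(360,170+197/4)],.006);print("rest",s,np.linalg.norm(s[0]-s[2]),np.linalg.norm(s[1]-s[2]))
s=plane(SI,[(245+455/4.4,255+345/4.4),(245+717/4.4,255+372/4.4),(245+725/4.4,255+272/4.4)],.003);print("rest",s,np.linalg.norm(s[0]-s[1]),np.linalg.norm(s[1]-s[2]))
for x,y in [(.5,0),(.45,.2),(.5,-.2)]: print(manip.solve_ik([x,y,.45],down(0)), manip.solve_ik([x,y,.55],down(0)))
E
```

```text
board (array([ 0.5972, -0.0372,  0.106 ]), np.float64(0.002673685408447773))
mat [[ 0.3775 -0.478 ]
 [ 0.3842 -0.35  ]
 [ 0.5296 -0.357 ]
 [ 0.5253 -0.4838]] [ 0.4542 -0.4172  0.004 ]
0.1281401839339771
0.14558090077649152
0.12691323232575458
0.1479233424118078
dish [[ 0.5262 -0.0714]
 [ 0.6112 -0.0406]
 [ 0.5435 -0.1255]] 0.09046821676196416 0.056846790868500106
A [ 0.6054 -0.3115  0.108 ] [ 0.5516 -0.329   0.032 ] 0.3139944872205117 0.056473155121711575
B [0.5235 0.3188 0.108 ] [0.5491 0.3748 0.032 ] -2.000800707034234 0.0616082305364756
C [0.6106 0.2625 0.108 ] [0.5842 0.2126 0.032 ] 1.0849252638882492 0.056447355742424286
[[ 0.5186  0.3276  0.108 ]
 [ 0.6029  0.2749  0.108 ]
 [ 0.6024 -0.2963  0.108 ]]
scr [[0.3699 0.2534 0.067 ]
 [0.4707 0.2388 0.067 ]] [0.4203 0.2461 0.067 ]
rest [[0.3615 0.2217 0.006 ]
 [0.3626 0.0911 0.006 ]
 [0.4647 0.2043 0.006 ]] 0.10468162377517166 0.1524278845614441
rest [[0.4736 0.2769 0.003 ]
 [0.3649 0.2967 0.003 ]
 [0.353  0.2276 0.003 ]] 0.11054368749512992 0.07005687297225179
[-0.0238  0.0549  1.6585 -0.      1.4281  1.547 ] [-0.0238  0.0195  1.4874 -0.      1.6347  1.547 ]
[ 0.3941  0.0417  1.6726 -0.      1.4274  1.9649] [ 0.3941  0.0061  1.501  -0.      1.6345  1.9649]
[-0.4026  0.1218  1.5846 -0.      1.4352  1.1682] [-0.4026  0.0877  1.415  -0.      1.6389  1.1682]
```

The three poses agree between cameras to about 1 cm. I'll refine them from above with the wrist camera.

Run:
```python
from h import *
manip.move_to([.46,-.2,.42],down(0)); manip.hold(.4); C,i=wrist("w1")
manip.move_to([.48,.14,.42],down(0)); manip.hold(.4); C2,i2=wrist("w2")
for C,i,n in((C,i,"w1b"),(C2,i2,"w2b")): cv2.imwrite(f"pics/{n}.png",cv2.convertScaleAbs(cv2.resize(i,(800,600),interpolation=cv2.INTER_CUBIC),alpha=1.2))
print(manip.get_position(),manip.get_time())
```

```text
[0.4801 0.1397 0.42  ] 3.9333
```

View pics/w1b.png

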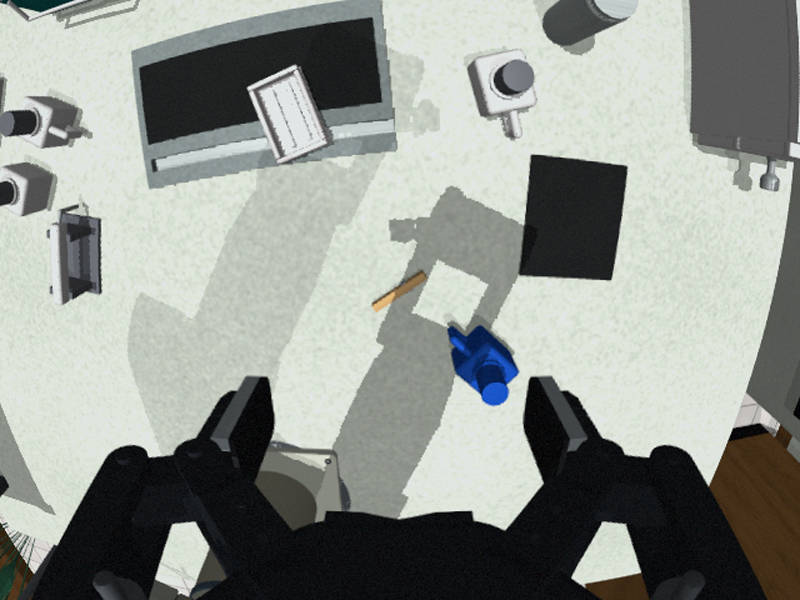

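View pics/w2b.png

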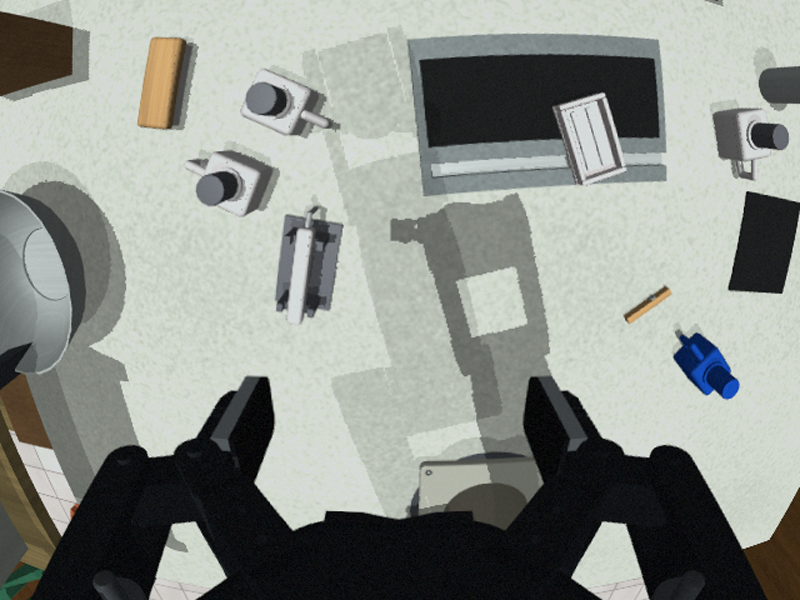

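w1 shows jug A's cap at (515,77) and handle tip at (517,135), with the mat corners at (532,154), (627,166), (612,280) and (520,273). w2 shows the board, the dish at (590,140), the rest and scraper at (305,265), and jugs B and C with caps at (215,190) and (262,98). I need one enlarged crop of B, C and the rest.

Run:
```python
from h import *
C1,C2=loadC("w1"),loadC("w2")
def P(C,uv,z): return plane(C,np.array(uv)/1.25,z)
bl=[(-.08,.155),(.1,.155),(.1,-.155),(-.08,-.155)]
print("board",fit(bl,P(C2,[(424,195),(411,39),(659,39),(666,179)],.016)))
print("boardw1",fit(bl,P(C1,[(151,187),(132,51),(380,-2),(396,150)],.016)))
print("strip",fit([(-.025,.145),(.075,.145),(.075,-.145),(-.025,-.145)],P(C2,[(425,148),(420,60),(655,53),(660,135)],.016)))
dl=[(.0475,.03),(.0475,-.03),(-.0475,-.03),(-.0475,.03)]
print("dish",fit(dl,P(C2,[(553,106),(605,92),(626,173),(577,184)],.042)),fit(dl,P(C1,[(248,87),(299,66),(326,147),(279,162)],.042)))
ml=[(.075,.065),(.075,-.065),(-.075,-.065),(-.075,.065)]
print("mat",fit(ml,P(C1,[(532,154),(627,166),(612,280),(520,273)],.004)))
print("scr",fit([(.056,.009),(.056,-.009),(-.056,-.009),(-.056,.009)],P(C2,[(297,227),(311,228),(304,323),(288,321)],.067)))
print("rest",fit([(.055,.035),(.055,-.035),(-.055,-.035)],P(C2,[(285,213),(343,221),(332,311)],.006)))
jl=[(.032,.028),(.032,-.028),(-.032,-.028),(-.032,.028)]
print("A",fit(jl,P(C1,[(470,65),(522,50),(536,100),(483,113)],.06)),P(C1,[(515,77)],.108))
print("C",fit(jl,P(C2,[(241,112),(264,68),(318,88),(296,135)],.06)),P(C2,[(262,98)],.108))
print("B",P(C2,[(209,190)],.108))
a=cv2.imread("pics/w2.png")[40:260,130:290]; cv2.imwrite("pics/w2c.png",cv2.convertScaleAbs(cv2.resize(a,None,fx=2.7,fy=2.7,interpolation=cv2.INTER_CUBIC),alpha=1.1))
```

```text
board (array([ 0.5915, -0.0368,  0.104 ]), np.float64(0.0017163734393867132))
boardw1 (array([ 0.5898, -0.0371,  0.1008]), np.float64(0.0022225835432105575))
strip (array([ 0.5927, -0.0363,  0.1192]), np.float64(0.0034024990803708634))
dish (array([ 0.5692, -0.0765,  0.3371]), np.float64(0.0033962716787518275)) (array([ 0.5685, -0.0819,  0.3246]), np.float64(0.002632929066221098))
mat (array([ 0.4492, -0.418 , -0.0448]), np.float64(0.001892978630290034))
scr (array([ 0.4152,  0.2466, -0.1476]), np.float64(0.0019250734285259378))
rest (array([ 0.4137,  0.2478, -0.1652]), np.float64(0.0021484468360046254))
A (array([ 0.6025, -0.3079,  0.3006]), np.float64(0.005552308810765616)) [[ 0.6018 -0.3084  0.108 ]]
C (array([0.6039, 0.2622, 1.1138]), np.float64(0.0021296498495920442)) [[0.6034 0.2667 0.108 ]]
B [[0.5177 0.3256 0.108 ]]
```

View pics/w2c.png

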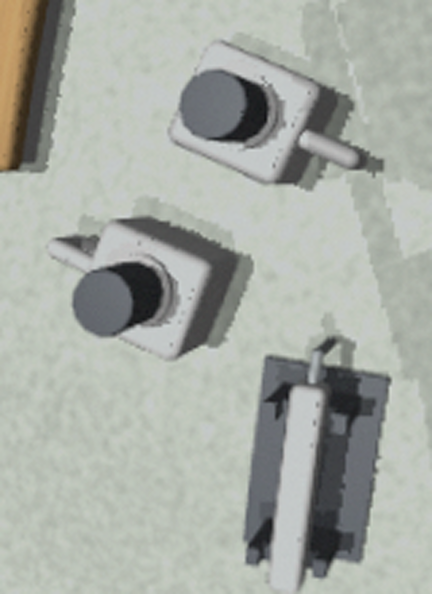

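The crop confirms that B's handle points up-left (tip 50,247) and C's points right-down (tip 358,160). Both are white with grey caps, and the scraper lies in its rest with its pin at the far end. Next I move the dish.

Run:
```python
from h import *
C2=loadC("w2")
q=lambda l:np.array(l)/2.7+[130,40]
jl=[(.032,.028),(.032,-.028),(-.032,-.028),(-.032,.028)]
print("C",fit(jl,plane(C2,q([(168,138),(216,40),(322,88),(275,185)]),.059)))
print("B",fit([jl[3],jl[0],jl[1]],plane(C2,q([(112,219),(213,265),(178,360)]),.059)))
for n,t,c in(("C",(355,158),(212,104)),("B",(54,246),(102,300))):
    h=plane(C2,q([t]),.05)[0];p=plane(C2,q([c]),.108)[0];print(n,p,np.arctan2(*(p-h)[[1,0]]),np.linalg.norm((p-h)[:2]))
d=down(.33);x,y=.569,-.079
manip.command_gripper(.085,40)
manip.move_to([x,y,.15],d); manip.servo_line([x,y,.038],rate=.1)
manip.command_gripper(.045,40); print("w",manip.get_width(),manip.get_grip_force(),manip.get_contact_force())
manip.servo_line([x,y,.16],rate=.15); print("w",manip.get_width())
m=[.4515,-.4178]; dm=down(-.045)
manip.move_to([*m,.16],dm); manip.servo_line([*m,.050],rate=.15);manip.servo_line([*m,.027],rate=.04); print(manip.get_contact_force())
manip.command_gripper(.085); manip.servo_line([*m,.16]); print(manip.get_time())
manip.move_to([.46,-.2,.42],down(0)); manip.hold(.3); wrist("w3"); 
a=cv2.imread("pics/w3.png")[0:235,80:520]; cv2.imwrite("pics/w3c.png",cv2.resize(a,None,fx=1.8,fy=1.8,interpolation=cv2.INTER_CUBIC)); print(manip.get_time())
```

```text
C (array([0.6027, 0.2664, 1.091 ]), np.float64(0.002776713698070189))
B (array([ 0.5175,  0.3231, -2.0204]), np.float64(0.0028444583476784184))
C [0.6034 0.268  0.108 ] 1.1276369462112321 0.060005471039636805
B [0.5188 0.3247 0.108 ] -2.0168438710935073 0.056152544923506756
w 0.059138371067990185 42.96288890764117 [-0.9483  0.2779  5.2024]
w 0.058991348472308275
[-2.4282  3.2316  3.513 ]
12.4583
14.0917
```

View pics/w3c.png

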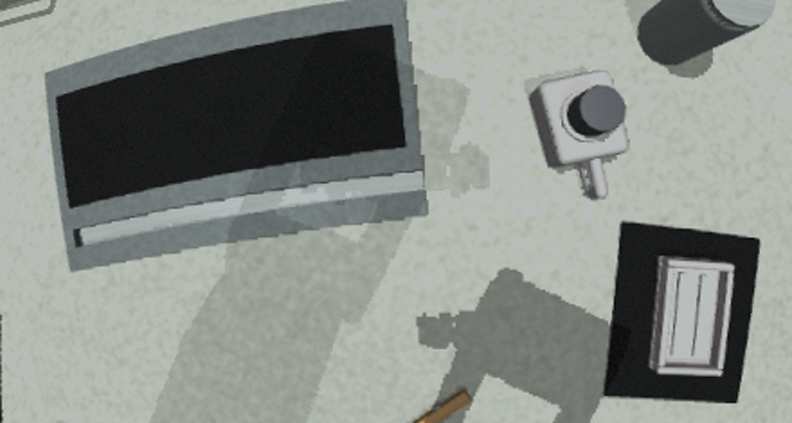

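The dish stands at the middle of the mat and the gutter is clear. Next I grasp the scraper, hover its tip over the gutter and look at both in one wrist view.

Run:
```python
from h import *
C=loadC("w3"); q=lambda l:np.array(l)/1.8+[80,0]
print("gut",plane(C,q([(77,237),(423,180)]),.014)); b=np.array([.5910,-.037,.103]); print("pred",W(b,(-.052,.145)),W(b,(-.052,-.155)))
print("dishtop",plane(C,q([(658,257),(733,264),(722,374),(651,371)]),.03).mean(0))
s=np.array([.415,.2468,-.155])
manip.command_gripper(.05,60)
manip.move_to([s[0],s[1],.16],down(s[2])); manip.servo_line([s[0],s[1],.059],rate=.12)
manip.command_gripper(.0,60); print("w",manip.get_width(),manip.get_grip_force(),manip.get_contact_force(),manip.get_position())
manip.servo_line([s[0],s[1],.16],rate=.1); print("w",manip.get_width())
H=lambda y:W(b,(-.122,y))
manip.move_to([*H(.13),.12],down(b[2])); manip.servo_line([*H(.13),.073],rate=.1); manip.hold(.3)
_,i1=wrist("s1"); manip.servo_line([*H(-.08),.073],rate=.15); manip.hold(.3); _,i2=wrist("s2"); manip.servo_line([*H(.13),.10],rate=.15)
cv2.imwrite("pics/s12.png",cv2.convertScaleAbs(np.hstack([cv2.resize(i[0:300,210:430],None,fx=1.8,fy=1.8,interpolation=cv2.INTER_CUBIC) for i in(i1,i2)]),alpha=1.2)); print(manip.get_time())
```

```text
gut [[ 0.5241  0.101   0.014 ]
 [ 0.5544 -0.1954  0.014 ]]
pred [0.5244 0.1019] [ 0.5552 -0.1965]
dishtop [ 0.4524 -0.4142  0.03  ]
w 0.017258314096302775 58.27532887458801 [-0.8744 -0.3222  6.4248] [0.4155 0.2471 0.0599]
w 0.01722040629499941
24.125
```

View pics/s12.png

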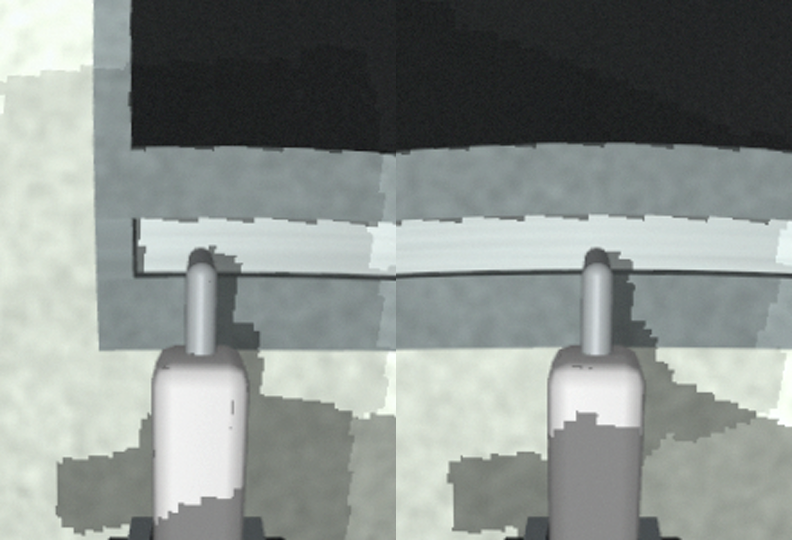

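The tip hovers over the gutter with its dark end at crop (200,252). The gutter edges are at rows 219 and 274, the same at both ends, and the end wall is at column 136. I'll compare with the model's projection.

Run:
```python
from h import *
b=np.array([.5910,-.037,.103])
for n,y in(("s1",.13),("s2",-.08)):
    C=loadC(n); o=[210,0]
    pr=lambda P:(proj(C,P)-o)*1.8
    t=np.r_[W(b,(-.122,y))]; s=np.r_[t,b[2]]
    print(n,"gut near,far",pr([[*W(b,(-.06,y)),.016],[*W(b,(-.044,y)),.016]]).round(1).tolist())
    print(" strip/board edge",pr([[*W(b,(-.025,y)),.016],[*W(b,(-.08,y)),.016]]).round(1).tolist())
    print(" pin low front/back",pr([[*W(s,(.073,0)),.025],[*W(s,(.067,0)),.025],[*W(s,(.073,0)),.06]]).round(1).tolist(),"handle end top/bot",pr([[*W(s,(.056,0)),.081],[*W(s,(.056,0)),.059]]).round(1).tolist())
    print(" wall",pr([[*W(b,(-.052,.145)),.016]]).round(1).tolist())
```

```text
s1 gut near,far [[195.5, 274.9], [195.6, 215.3]]
 strip/board edge [[195.6, 144.3], [195.5, 347.5]]
 pin low front/back [[195.6, 236.0], [195.6, 259.6], [195.6, 246.5]] handle end top/bot [[195.7, 353.1], [195.6, 328.3]]
 wall [[139.0, 245.6]]
s2 gut near,far [[197.0, 273.9], [197.0, 214.2]]
 strip/board edge [[197.1, 142.9], [196.9, 346.8]]
 pin low front/back [[197.1, 234.9], [197.1, 258.5], [197.6, 245.3]] handle end top/bot [[197.8, 352.3], [197.4, 327.5]]
 wall [[-411.3, 293.0]]
```

The board model holds to under 1 mm. The tip sits about 2.6 mm towards -x of nominal, so I correct for that, make the stroke and lay the scraper back.

Run:
```python
from h import *
b=np.array([.5903,-.0362,.103]); H=lambda y:W(b,(-.122+.0026,y)); s=np.array([.415,.2468,-.155]); d=down(b[2])
manip.move_to([*H(.1405),.10],d); manip.servo_line([*H(.1405),.070],rate=.08); print(manip.get_position()[2]-.07)
manip.servo_line([*H(.1405),.0544],rate=.03); print(manip.get_position()-np.r_[H(.1405),.0544],manip.get_contact_force()); t=manip.get_time()
wrist("g1")
manip.servo_line([*H(0),.0544],rate=.02); print(manip.get_position()[2],manip.get_contact_force(),manip.get_time()-t); c=manip.camera("scene"); cv2.imwrite("pics/g2.png",c["image"][:,:,::-1])
manip.servo_line([*H(-.160),.0544],rate=.02); print(manip.get_position()[2],manip.get_contact_force(),manip.get_time()-t)
wrist("g3")
manip.servo_line([*H(-.160),.16],rate=.12)
manip.move_to([s[0],s[1],.17],down(s[2])); manip.servo_line([s[0],s[1],.075],rate=.12);manip.servo_line([s[0],s[1],.0600],rate=.03); print(manip.get_contact_force())
manip.command_gripper(.045); manip.servo_line([s[0],s[1],.17],rate=.15)
manip.move_to([.48,.14,.42],down(0)); manip.hold(.3); wrist("w4"); print(manip.get_time())
a=[cv2.imread(f"pics/g{k}.png") for k in(1,3)]
g=np.hstack([cv2.resize(i[60:260,220:420],(400,400),interpolation=cv2.INTER_CUBIC) for i in a])
w=cv2.imread("pics/w4.png"); w0=cv2.imread("pics/w2.png")
r=np.hstack([cv2.resize(i[15:165,105:305],None,fx=1.3,fy=1.3) for i in (w,)]+[cv2.resize(w[15:165,305:640],None,fx=1.3,fy=1.3)]); r=np.hstack([r,np.zeros((195,max(0,800-r.shape[1]),3),np.uint8)])[:,:800]
cv2.imwrite("pics/mix.png",cv2.convertScaleAbs(np.vstack([g,r]),alpha=1.15))
```

```text
-0.0003204787594934255
[-0.0001  0.     -0.0001] [ 0.0603  0.2514 -1.4505]
0.054409522096702224 [ 0.8313 -0.0937 -0.9089] 7.224999999999998
0.05439352675223394 [-0.1955  0.0545 -0.9059] 15.425
[-1.0537 -0.6978  1.5124]
48.05
```

View pics/mix.png

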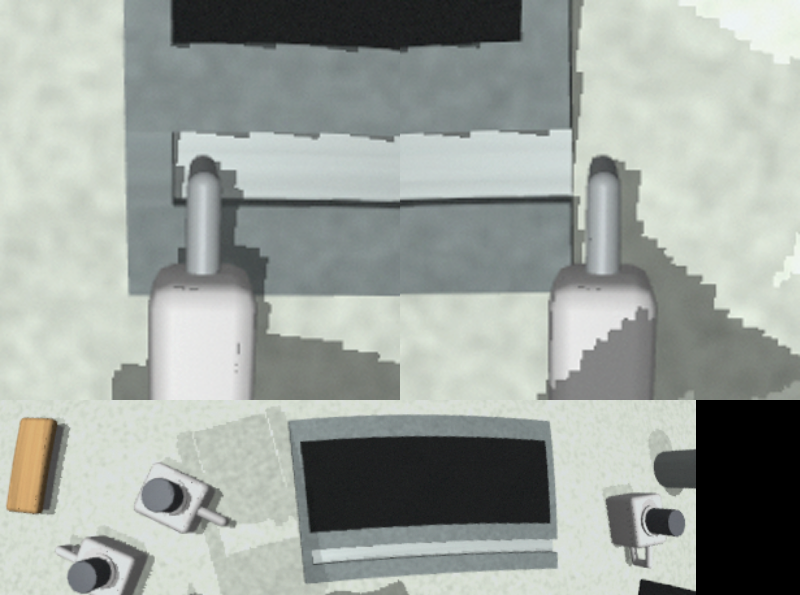

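The pin tip ran in the gutter, starting just off the end wall and passing beyond the open end, with no floor contact (under 1.5 N). I'll check by code whether the scraper, jugs and bystanders moved between w2 and w4.

```bash
cat >> h.py <<'E'
PATCH=dict(A=(565,80,640,150),B=(140,112,228,180),C=(185,48,275,112),scr=(215,160,278,262),brush=(105,25,155,108),starch=(600,45,640,90),peg=(495,225,542,260),scoop=(0,0,0,0))
def shifts(new,ref="w2",names="A B C scr brush peg".split()):
    a=cv2.imread(f"pics/{ref}.png",0);b=cv2.imread(f"pics/{new}.png",0)
    for n in names:
        x0,y0,x1,y1=PATCH[n];m=30;Y,X=max(0,y0-m),max(0,x0-m)
        r=cv2.matchTemplate(b[Y:y1+m,X:x1+m],a[y0:y1,x0:x1],cv2.TM_CCOEFF_NORMED);_,v,_,l=cv2.minMaxLoc(r)
        print(n,"shift px",(l[0]+X-x0,l[1]+Y-y0),"score %.3f"%v)
E
python3 -c "
from h import *
shifts('w4')"
```

```text
A shift px (0, 0) score 0.966
B shift px (0, -1) score 0.993
C shift px (17, 9) score 0.937
scr shift px (1, -1) score 0.952
brush shift px (0, -1) score 0.997
peg shift px (0, 0) score 0.986
```

C was knocked about 19 px (roughly 2 cm); everything else is in place. I take close-ups of A and of B and C for exact poses.

Run:
```python
from h import *
manip.move_to([.50,.285,.30],down(0)); manip.hold(.3); _,i=wrist("k1")
manip.move_to([.54,-.305,.30],down(0)); manip.hold(.3); _,j=wrist("k2")
C=loadC("k1");D=loadC("k2")
print(proj(C,[[.518,.325,.108],[.60,.25,.108]]),proj(D,[[.602,-.308,.108]]),manip.get_time())
cv2.imwrite("pics/k.png",cv2.convertScaleAbs(np.hstack([cv2.resize(i[60:360,190:450],(520,600),interpolation=cv2.INTER_CUBIC),cv2.resize(j[60:360,250:390],(280,600),interpolation=cv2.INTER_CUBIC)]),alpha=1.1))
```

```text
[[271.6733 185.5176]
 [359.8742  89.9012]] [[322.6852 133.6186]] 51.6583
```

View pics/k.png

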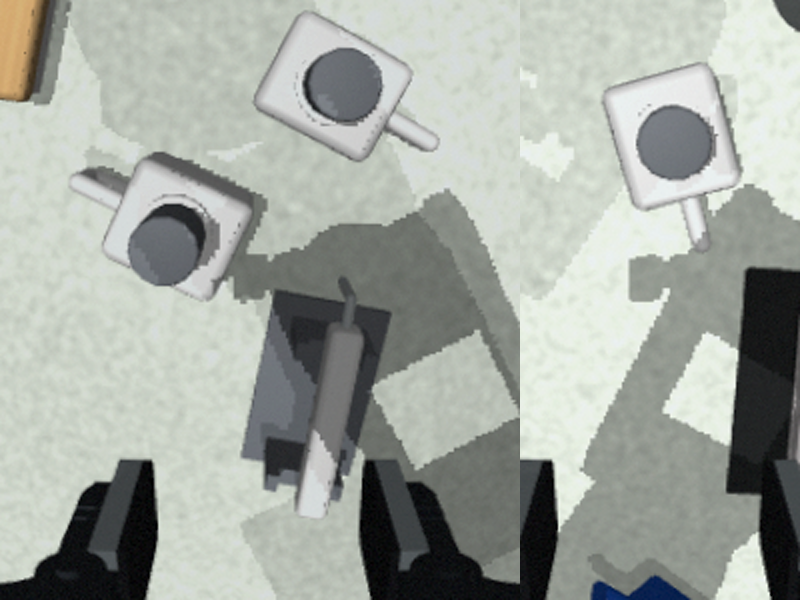

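Close-ups read: C's cap is at (345,85) with handle tip (434,146), B's cap at (165,247) with tip (74,180), and A's cap at (676,143) with tip (702,248). The scraper lies in its saddles. Next I compute the poses and place A.

```bash
cat >> h.py <<'E'
BD=np.array([.5903,-.0362,.103])
def place(p,ybd,t0,xbd=.015,base=0.0):
    "carry jug at pose p (x,y,yaw) to board (xbd,ybd), handle to the front; t0 tool yaw at grasp"
    dy=(BD[2]-p[2]+np.pi)%(2*np.pi)-np.pi; t1=t0+dy; g=W(BD,(xbd,ybd))
    manip.command_gripper(.06,50)
    manip.move_to([p[0],p[1],.20],down(t0)); manip.servo_line([p[0],p[1],.093+base],rate=.12)
    manip.command_gripper(.0,50); print("w",manip.get_width(),manip.get_contact_force(),"rot",dy)
    manip.servo_line([p[0],p[1],.25],rate=.15)
    manip.move_to([*g,.25],down(t1)); manip.servo_line([*g,.125],rate=.15); manip.servo_line([*g,.110],rate=.04); print("down",manip.get_contact_force(),manip.get_width())
    manip.command_gripper(.06); manip.servo_line([*g,.25],rate=.2); print("t",manip.get_time())
E
python3 - <<'E'
from h import *
C,D=loadC("k1"),loadC("k2"); q=lambda l:np.array(l)/2+[190,60]; qa=lambda l:(np.array(l)-[520,0])/2+[250,60]
jl=[(.032,.028),(.032,-.028),(-.032,-.028),(-.032,.028)]
out={}
for n,K,f,cs,cap,tip in(("A",D,qa,[(603,88),(708,62),(741,185),(637,212)],(676,143),(702,246)),("B",C,q,[(253,203),(208,302),(103,250),(148,151)],(165,247),(76,181)),("C",C,q,[(253,101),(302,9),(414,70),(362,163)],(345,85),(433,146))):
    r=fit(jl,plane(K,f(cs),.058)); p=plane(K,f([cap]),.108)[0]; h=plane(K,f([tip]),.048)[0]
    yh=np.arctan2(*(p-h)[[1,0]]); print(n,r,p[:2],yh,np.linalg.norm((p-h)[:2])); out[n]=[*((p[:2]+r[0][:2])/2),(r[0][2]+yh)/2 if n!="B" else r[0][2]]
print(out); np.save("jugs.npy",out)
for n,t0 in(("A",.3),("B",0.),("C",.9)):
    p=out[n]; dy=(BD[2]-p[2]+np.pi)%(2*np.pi)-np.pi
    for y in(.093,0,-.093): print(n,manip.solve_ik([p[0],p[1],.1],down(t0))[[0,5]],manip.solve_ik([*W(BD,(.015,y)),.11],down(t0+dy))[[0,5]])
E
```

```text
A (array([ 0.6038, -0.312 ,  0.2615]), np.float64(0.0019409313024678046)) [ 0.6038 -0.3124] 0.262478376565186 0.058350551762996444
B (array([ 0.5198,  0.324 , -2.0346]), np.float64(0.00275906512803496)) [0.5198 0.3242] -1.9865370404090057 0.05794233152474423
C (array([0.5901, 0.2475, 1.0815]), np.float64(0.002358021301137356)) [0.5893 0.2477] 1.0763592175128562 0.05980575620778848
{'A': [np.float64(0.6038064759791748), np.float64(-0.31219541245626237), np.float64(0.2619990697497684)], 'B': [np.float64(0.5197894410712006), np.float64(0.3241290702012093), np.float64(-2.0345875997359433)], 'C': [np.float64(0.5897148379011294), np.float64(0.24761802482246914), np.float64(1.0789420885482572)]}
A [-0.4947  0.7761] [0.0769 1.5067]
A [-0.4947  0.7761] [-0.0768  1.353 ]
A [-0.4947  0.7761] [-0.2229  1.2069]
B [0.5381 2.1089] [ 0.0769 -0.4899]
B [0.5381 2.1089] [-0.0768 -0.6436]
B [0.5381 2.1089] [-0.2229 -0.7897]
C [0.3789 1.0497] [0.0769 1.7237]
C [0.3789 1.0497] [-0.0768  1.5699]
C [0.3789 1.0497] [-0.2229  1.4238]
```

Run:
```python
from h import *
j=np.load("jugs.npy",allow_pickle=True).item()
print("can",plane(SI,[(266,144)],.15),plane(loadC("w1"),np.array([(613,2)])/1.25,.15),plane(SC,[(190,347)],.15))
place(j["A"],-.093,.3)
manip.move_to([.48,.14,.42],down(0)); manip.hold(.2); wrist("w5"); shifts("w5",names="B C scr".split()); shifts("w5","w4",["C","B"]); print(manip.get_time())
```

```text
can [[ 0.682  -0.3718  0.15  ]] [[ 0.6773 -0.3904  0.15  ]] [[ 0.6873 -0.395   0.15  ]]
w 0.0310790743905838 [-1.6304  1.9536  6.3488] rot -0.1589990697497683
down [-0.7384  0.451   0.1225] 0.030945467879914142
t 58.6333
B shift px (0, 0) score 0.988
C shift px (16, 10) score 0.934
scr shift px (0, 0) score 0.957
C shift px (-1, 1) score 0.988
B shift px (-1, 1) score 0.987
60.1833
```

Run:
```python
from h import *
j=np.load("jugs.npy",allow_pickle=True).item(); j["B"][2]=-2.02
place(j["B"],0,0.)
manip.move_to([.48,.14,.42],down(0)); manip.hold(.2); wrist("w6"); shifts("w6","w4",["C"])
place(j["C"],.093,.9)
manip.move_to([.49,-.05,.33],down(BD[2])); manip.hold(.3); _,i=wrist("f1"); C=loadC("f1"); print(manip.get_time())
print(np.vstack([proj(C,[[*W(BD,(.015,y)),.124],[*W(BD,(-.047,y)),.06]]) for y in(.093,0,-.093)]).round(1))
cv2.imwrite("pics/f1c.png",cv2.convertScaleAbs(cv2.resize(i[0:240,160:480],None,fx=2.5,fy=2.5,interpolation=cv2.INTER_CUBIC),alpha=1.1))
```

```text
w 0.030954549475686113 [-0.7551  1.5566  5.8449] rot 2.123
down [-0.4579 -1.0063 -1.6783] 0.03068345664312524
t 69.2
C shift px (0, 1) score 0.989
w 0.030847189778678855 [-0.2388 -1.9624  5.8454] rot -0.9759420885482575
down [-0.8521 -0.5757 -1.7489] 0.03124867572102176
t 78.9583
80.025
[[209.8  75.2]
 [228.4 137.6]
 [315.5  70.9]
 [316.  135.9]
 [421.7  74.9]
 [403.8 137.6]]
```

View pics/f1c.png

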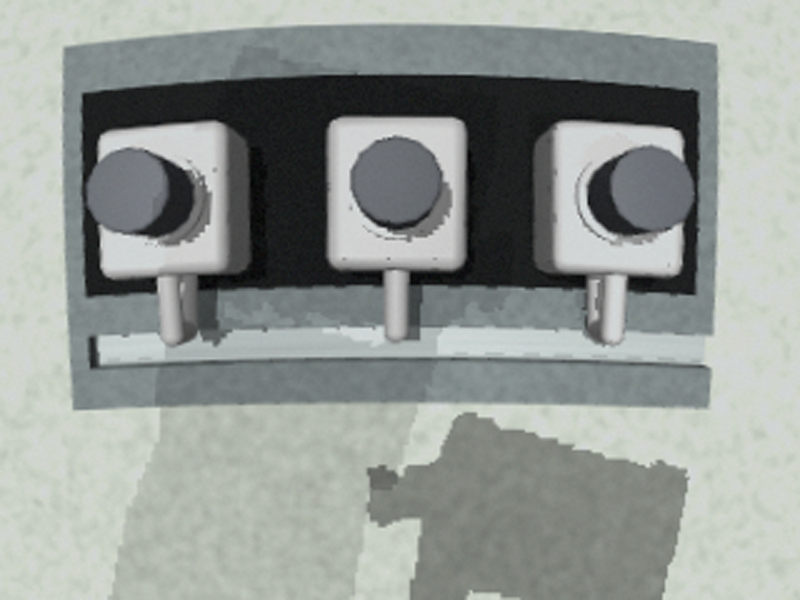

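All three jugs stand upright on the strip with handles forward over the gutter: caps at (127,192), (397,181) and (652,190), handle tips at (176,340), (397,338) and (612,342). I do a numeric check of yaw and position, and check that nothing else moved.

Run:
```python
from h import *
C=loadC("f1"); q=lambda l:np.array(l)/2.5+[160,0]
jl=[(.032,.028),(.032,-.028),(-.032,-.028),(-.032,.028)]
for n,cs,cap,tip in(("C",[(99,130),(221,122),(226,270),(106,279)],(127,192),(177,338)),("B",[(328,117),(466,118),(467,271),(326,271)],(397,181),(397,336)),("A",[(556,121),(683,129),(684,277),(554,271)],(652,190),(614,340))):
    r=fit(jl,plane(C,q(cs),.075)); p=plane(C,q([cap]),.124)[0];h=plane(C,q([tip]),.064)[0]
    d=r[0][:2]-BD[:2];c,s=np.cos(BD[2]),np.sin(BD[2]); print(n,"board xy",c*d[0]+s*d[1],-s*d[0]+c*d[1],"dyaw deg",np.degrees(r[0][2]-BD[2]),np.degrees(np.arctan2(*(p-h)[[1,0]])-BD[2]),"rms",r[1])
manip.move_to([.46,-.2,.42],down(0)); manip.hold(.3); wrist("w7")
PATCH.update(dish=(415,125,505,225),peg=(295,210,345,252),blue=(355,255,420,325),can=(430,0,510,40),rest=(35,160,85,245)); shifts("w7","w3",["dish","peg","blue","can","rest"])
manip.move_to([.48,.14,.42],down(0)); manip.hold(.3); wrist("w8"); shifts("w8","w2",["scr","brush"]); print(manip.get_time())
```

```text
C board xy 0.014026196224099726 0.0917556611102926 dyaw deg 0.9872027686098848 2.7063311103156136 rms 0.002846781669890967
B board xy 0.013430144249636131 -0.002770578191774285 dyaw deg -0.1252528407548546 0.09814629397113904 rms 0.00092545237584603
A board xy 0.01427253629564439 -0.0926270376691636 dyaw deg 0.6741596089503663 1.699595080372423 rms 0.0016314431717876687
dish shift px (1, 1) score 0.984
peg shift px (0, 1) score 0.966
blue shift px (0, 0) score 0.820
can shift px (1, 1) score 0.993
rest shift px (1, 0) score 0.956
scr shift px (0, 0) score 0.955
brush shift px (0, 0) score 0.992
82.75
```

```bash
python3 -c "
from rig import manip
print(manip.sign_off())"
```

```text
the job is handed in; nothing more can be done
None
```

I handed the job in at about 83 s: the dish is within about 5 mm of the mat's middle, the gutter was scraped wall to open end and the scraper is back in its rest, and all three jugs stand on the strip with handles forward to within about 3°; one jug was knocked about 2 cm during the run and was re-measured before I picked it up.

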